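# Weigh the vial rack from behind the solvent bottles

## Task

The rack of vials at the back of the solvent tray has to be weighed, but three glass bottles stand in front of it: first move all three upright onto the steel tray, then lift the rack out, keeping it level, and set it in the middle of the balance pan. Then put each bottle back upright exactly where it stood; set everything down gently, leave the rack on the pan, and do not disturb the small jar and the dropper bottle that share the solvent tray.

Things in the scene. Friction and masses are not known exactly. Their poses are not given: they have to be found in the camera images.
- slim_bottle: Tall slim round amber glass bottle, loose, about 0.4 kg: body 58 mm diameter with the shoulder starting at 112 mm, neck 28 mm diameter, white screw cap 36 mm diameter from 139 to 165 mm height (its top). Stands upright in the front row of the solvent tray. Origin: centre of its underside, z up along the bottle.
- square_bottle: Square amber glass bottle, loose, about 0.4 kg: body 60 x 60 mm up to 95 mm height, sloping shoulder to 108 mm, neck 40 mm diameter, round white screw cap 44 mm diameter from 118 to 145 mm height (its top). Stands upright in the front row of the solvent tray. Origin: centre of its underside, z up, x and y square to its sides.
- squat_bottle: Squat wide round amber glass bottle, loose, about 0.4 kg: body 70 mm diameter with the shoulder from 80 to 98 mm height, neck 48 mm diameter, round white screw cap 54 mm diameter from 103 to 130 mm height (its top). Stands upright in the front row of the solvent tray. Origin: centre of its underside, z up.
- rack: Blue plastic vial rack with ten capped glass vials fixed in it (two rows of five), loose, about 0.3 kg: 56 mm along its x, 156 mm along its y, 40 mm high; the black vial caps reach 62 mm, within 47 x 136 mm. At the back of the solvent tray, long side along the bottle row, 10 to 40 mm behind the bottles. Origin: centre of its underside, z up.
- solvent_tray: White plastic spill tray, fixed: 220 mm along its x by 300 mm along its y outside, 25 mm high, walls 5 mm, inner floor 5 mm above its origin. The bottles stand in any order in a row along its y at about x = -45 mm, 90 mm apart; the rack at about x = +40 mm; jar and dropper bottle in its far corners. Origin: centre of its underside on the bench; x points away from the robot.
- steel_tray: Empty shallow stainless steel tray, fixed to the bench, on the left or right of the solvent tray; the side area for the bottles: 280 mm along its x by 170 mm along its y outside, 18 mm high, walls 4 mm, inner floor 4 mm above its origin. Origin: centre of its underside on the bench; x points away from the robot.
- balance: White top-loading balance, fixed, on the other side of the solvent tray, display towards the robot: housing 190 mm wide (its y), from x = -190 to +105 mm, below the pan. Square flat steel pan 180 x 180 mm, rigid, its top face 78 mm above the origin. Origin: on the bench below the middle of the pan; x points away from the robot.
- jar: Bystander, loose: small white plastic jar with black lid, 38 mm diameter, 59 mm high, in one far corner of the solvent tray beside the rack. Origin: centre of its underside.
- dropper: Bystander, loose: small amber dropper bottle with black rubber bulb, 32 mm diameter, 90 mm high, in the other far corner of the solvent tray beside the rack. Origin: centre of its underside.

How it is judged (in metres and radians):
On the way, in this order (a step that is already met when the one before it is completed fails the run):
1. all three bottles stand upright, at rest, on the steel tray (x of slim_bottle in the frame of steel_tray between -0.125 and 0.125 m and y of slim_bottle in the frame of steel_tray between -0.07 and 0.07 m and z of each of slim_bottle, square_bottle, squat_bottle in the frame of steel_tray below 0.01 m and angle between each of slim_bottle, square_bottle, squat_bottle's own z axis and vertical below 0.1 rad and linear speed of each of slim_bottle, square_bottle, squat_bottle below 0.03 m/s and angular speed of each of slim_bottle, square_bottle, squat_bottle below 0.3 rad/s and x of square_bottle in the frame of steel_tray between -0.125 and 0.125 m and y of square_bottle in the frame of steel_tray between -0.07 and 0.07 m and x of squat_bottle in the frame of steel_tray between -0.125 and 0.125 m and y of squat_bottle in the frame of steel_tray between -0.07 and 0.07 m), for 0.2 s.
2. the rack stands level and at rest in the middle of the balance pan (horizontal distance between rack and balance below 0.015 m and z of rack in the frame of balance between 0.072 and 0.084 m and angle between rack's own z axis and vertical below 0.05 rad and linear speed of rack below 0.03 m/s and angular speed of rack below 0.3 rad/s), for 0.2 s.
At the end, for the whole second after the job is handed in: The rack stands level on the balance pan, its centre within 15 mm of the pan's middle; each of the three bottles stands upright and at rest in the solvent tray within 15 mm of where it stood at the start (all of step 2 and distance of each of slim_bottle, square_bottle, squat_bottle from where it was at the start of the episode below 0.015 m and angle between each of slim_bottle, square_bottle, squat_bottle's own z axis and vertical below 0.05 rad and linear speed of each of slim_bottle, square_bottle, squat_bottle below 0.03 m/s and angular speed of each of slim_bottle, square_bottle, squat_bottle below 0.3 rad/s); the robot touches nothing.
It fails at once if a bottle is tipped over (more than 30 degrees) (angle between any of slim_bottle, square_bottle, squat_bottle's own z axis and vertical above 0.52 rad).
It fails at once if the rack is tipped (more than 25 degrees) (angle between rack's own z axis and vertical above 0.44 rad).
It fails at once if the rack is dropped or banged onto the balance (faster than 0.55 m/s within 15 mm of the pan, or more than 60 N) (contact force between rack and balance above 60 N or (horizontal distance between rack and balance below 0.1 m and z of rack in the frame of balance below 0.093 m and linear speed of rack above 0.55 m/s)).
It fails at once if a bottle is dropped or banged down (faster than 0.6 m/s with its underside less than 20 mm above the bench) ((height (world z) of slim_bottle below 0.02 m and linear speed of slim_bottle above 0.6 m/s) or (height (world z) of square_bottle below 0.02 m and linear speed of square_bottle above 0.6 m/s) or (height (world z) of squat_bottle below 0.02 m and linear speed of squat_bottle above 0.6 m/s)).
It fails at once if the jar or the dropper bottle is pushed more than 20 mm away or knocked over (distance of any of jar, dropper from where it was at the start of the episode above 0.02 m or angle between any of jar, dropper's own z axis and vertical above 0.4 rad).
It also fails if it takes over 147 s, if anything falls off the work surface, if the arm or the gripper's body presses on something with over 40 N, if the wrist force passes 120 N, or if a joint passes its speed limit or range.

## Robot

A 6-joint arm with a two-finger parallel gripper is mounted at the origin on the work surface. World frame = base frame: x ahead of the robot, y to its left, z up, the work surface at z = 0. Lengths are in mm, angles in degrees, forces in N, time in s.
With the tool pointing down it reaches from about 325 to 925 mm from the base axis. Payload 3.1 kg.
Tool frame: the origin (TCP) lies at the very end of the fingers, on their centre line; the grasp point (between the pads) lies grasp_offset behind it (grasp_offset is the distance from the TCP to the grasp point, in mm); z points along the fingers, y is the line along which they close (so a half turn about z gives the same grasp; the last joint's range is limited). The gripper opens to 85 mm and grips with 20 to 120 N. Pads are 22 mm wide; open, the fingers measure 114 mm over their backs; the gripper's body (76 mm by 85 mm) begins 54 mm behind the grasp point. The pads swing forward as they close: fully open they stand 13 mm farther back than shut.
Start: joints at [67.483, 12.427, 92.441, -0, 75.132, -6.429], TCP at [173.184, 600.539, 231.3] pointing down, gripper open.
Joint ranges: [-157.48, 157.48], [-44.54, 120.13], [17.64, 146.25], [-64.5, 244.5], [7.68, 150.69], [-147.95, 147.95]. Speed limits (degrees/s): [159.86, 159.86, 180, 180, 180, 180].

## Interface

Orientations are given as [roll, pitch, yaw] about the fixed x, y, z axes, in that order (R = Rz(yaw) Ry(pitch) Rx(roll)).
In Python, from station import * gives the robot as it stands. Calls block until the motion is done:
- goto(position, orientation): joint-space move of the TCP to a pose.
- move_l(position, attitude=None, speed=150): straight line of the TCP; attitude=None keeps the orientation; speed is the mean speed in mm/s.
- move_j(angles): joint-space move.
- grip(opening, squeeze=None): finger opening in mm; squeeze is the grip in N (None keeps the last); returns when the fingers have stopped.
- wait(seconds).
- solve_ik(position, orientation): joint angles nearest the present ones, or None.
- get_obs(): the state.
- get_image(name): name is "side" or "top"; returns the picture (400x640x3 uint8, red, green, blue); there is no depth.
- get_calibration(name): a dict with "fx", "fy", "cx", "cy" (pixels), "D" ([k1, k2, p1, p2, k3] as OpenCV has them; the pictures are not rectified), "R" (3x3) and "t" (3): a world point X has camera coordinates R X + t. Camera axes: x right, y down, z forward; pixel columns grow to the right and rows downward; lengths in mm; the calibration is good to about 2 mm. A picture is of the moment at which its call begins. get_calibration takes no time and is no camera call.
A pose or a line that the arm cannot do raises Unreachable and nothing moves.
- sign_off(): hands the job in; it is judged then, once.
Trained networks look in the newest picture that a camera, given by its name, has taken for a name from the list of things; names that differ only in an ending like _2 or _b are one class to them, and where a whole thing is asked for, a point or a joint stands for the part that bears it (a point fixed in the world has none). Each returns a list of dicts, best first, with "score" (0 to 1); they miss things now and then, are a little off and sometimes report something else, mostly with a low value. They report only what shows in the picture. A call takes as long as a camera call.
- spot_in(name, camera): "extent" ([centre column, centre row, width, height] in pixels, round what is visible of it).
- regions_of(name, camera): "region" (400x640 bool, what is visible of it) and "extent" ([centre column, centre row, width, height] in pixels, round what is visible of it).
The state is a dict: "t": time; "joint_pos": joint angles; "qvel": joint speeds; "effort": joint torques, N m; "tcp_pos": TCP position; "ee_rot": TCP orientation; "wrist_force": force on the tool from outside, world axes, zero at the start; "moment": the same for the moment, N m; "grip_width": finger opening in mm; "grip_force": force on a finger pad.
Only numpy, scipy, OpenCV 4.12 (cv2) and the standard library are available. Lean on these libraries where they do the work, as an engineer would, in place of code of your own. Each camera call takes 0.05 s, during which the arm holds its last target. There are 200 camera calls.

## Working session

There is one attempt and no reset: what is moved stays moved. The work goes in short steps, each a Python script; the robot and the scene stay as the last script left them, time stands still between calls to the robot, and variables do not carry over. Pictures are saved under pics/ and viewed, at most 14 in all, crops included, and the job is handed in when it is done.

```bash
mkdir -p pics; ls
python3 - <<'E'
from station import *
import cv2
for n in("top","side"):
    im=get_image(n); cv2.imwrite(f"pics/{n}0.png",im[:,:,::-1]); c=get_calibration(n); print(n,c)
    for k in "slim_bottle square_bottle squat_bottle rack solvent_tray steel_tray balance jar dropper".split():
        print(k,[(round(d["score"],2),[round(float(v),1) for v in d["extent"]]) for d in spot_in(k,n)[:2]])
o=get_obs();print(o)
E
```

```text
pics
top {'fx': 457.4030084157774, 'fy': 457.4030084157774, 'cx': 314.37838935174017, 'cy': 199.71883051523307, 'D': array([-0.05556308,  0.        ,  0.        ,  0.        ,  0.        ]), 'R': array([[-0.01621526, -0.99953261, -0.02591575],
       [-0.9943395 ,  0.01884217, -0.1045654 ],
       [ 0.10500483,  0.0240735 , -0.99418029]]), 't': array([  14.28537475,  557.9594453 , 1074.58740161])}
slim_bottle [(0.78, [358.1, 213.1, 27.5, 27.7]), (0.33, [319.2, 193.2, 127.8, 100.2])]
square_bottle [(0.64, [280.9, 209.4, 32.5, 28.1])]
squat_bottle [(0.92, [321.1, 208.1, 29.9, 30.1])]
rack [(0.95, [321.7, 176.4, 67.6, 27.5])]
solvent_tray [(0.98, [321.7, 193.1, 126.4, 97.7])]
steel_tray [(0.59, [466.4, 215.3, 83.7, 122.6])]
balance [(0.77, [171.1, 249.1, 86.8, 131.2]), (0.52, [319.4, 194.9, 124.7, 95.1])]
jar [(0.51, [374.3, 164.3, 21.6, 25.2])]
dropper [(0.75, [275.0, 166.0, 15.7, 13.8])]
side {'fx': 408.6559219092302, 'fy': 408.6559219092302, 'cx': 317.33226927587486, 'cy': 202.2985504272357, 'D': array([-0.08876179,  0.        ,  0.        ,  0.        ,  0.        ]), 'R': array([[ 
[... 667 characters left out ...]
05.2, 169.9, 10.3, 28.1])]
{'t': 1.0, 'joint_pos': array([ 6.74800457e+01,  1.24271225e+01,  9.24377693e+01,  1.81915402e-03,
        7.51318410e+01, -6.43056992e+00]), 'qvel': array([ 0.06045134, -0.05622968,  0.06730967,  0.02110606, -0.06837684,
       -0.00104162]), 'effort': array([-1.00481611e-03, -3.96901524e+01, -3.04265141e+01, -3.05181084e-04,
        7.55144538e-04,  1.00656209e-06]), 'tcp_pos': array([173.21701694, 600.5608403 , 231.33345743]), 'ee_rot': array([ 1.79996556e+02, -1.38128197e-03,  1.63910149e+02]), 'wrist_force': array([0.22360563, 0.52985269, 0.23427876]), 'moment': array([-0.02286929, -0.01545196,  0.03645035]), 'grip_force': 0.0, 'grip_width': 85.32910536767393}
```

```bash
python3 -c "
import cv2
a=cv2.imread('pics/top0.png')[100:320,90:550];cv2.imwrite('pics/top0c.png',cv2.resize(a,(800,383),interpolation=cv2.INTER_CUBIC))
a=cv2.imread('pics/side0.png')[100:400,80:580];cv2.imwrite('pics/side0c.png',cv2.resize(a,(800,480),interpolation=cv2.INTER_CUBIC))"
```

```text
(no output)
```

View pics/top0c.png

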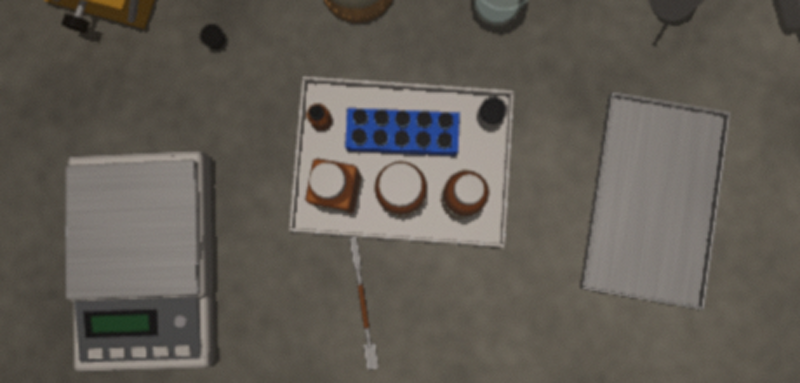

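View pics/side0c.png

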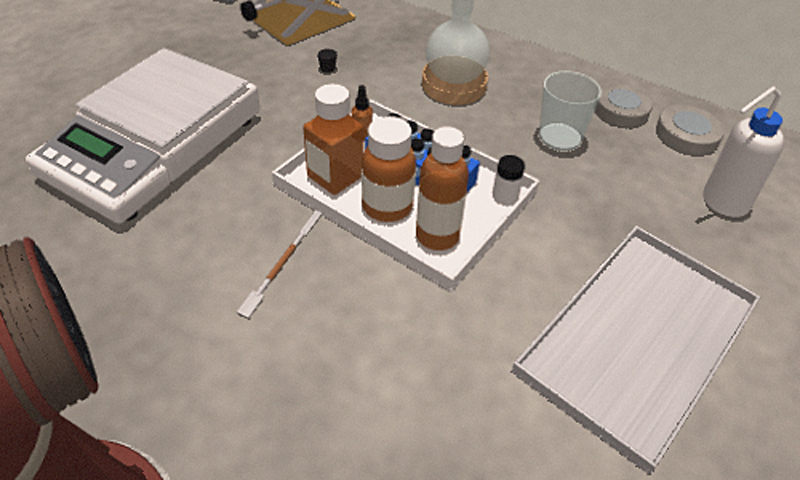

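The top view shows the balance on the left, with the solvent tray in the middle holding, left to right, the square bottle, squat bottle and slim bottle. The dropper is back left and the jar back right. The steel tray is on the right, and all the trays are slightly rotated. Pan corners in the crop are about (67,163), (200,158), (197,297) and (67,298). Next I'll fit poses using silhouette models.

```bash
cat > vis.py <<'E'
from station import *
import numpy as np, cv2
from scipy.optimize import minimize
CAL={n:get_calibration(n) for n in("top","side")}
def proj(P,n):
    c=CAL[n];K=np.array([[c["fx"],0,c["cx"]],[0,c["fy"],c["cy"]],[0,0,1]])
    return cv2.projectPoints(np.float64(P).reshape(-1,1,3),cv2.Rodrigues(c["R"])[0],c["t"],K,c["D"])[0].reshape(-1,2)
def back(px,n,z):
    c=CAL[n];K=np.array([[c["fx"],0,c["cx"]],[0,c["fy"],c["cy"]],[0,0,1]])
    u=cv2.undistortPoints(np.float64(px).reshape(-1,1,2),K,c["D"]).reshape(-1,2)
    d=np.c_[u,np.ones(len(u))]@c["R"]; o=-c["R"].T@c["t"]
    return o+d*((z-o[2])/d[:,2])[:,None]
a=np.linspace(0,2*np.pi,24,endpoint=False)
def ring(d,z): return np.c_[d/2*np.cos(a),d/2*np.sin(a),0*a+z]
def box(x,y,z): return np.array([[i*x/2,j*y/2,z] for i in(-1,1) for j in(-1,1)])
def F(*p): return np.vstack(p)
M={"slim_bottle":[F(ring(58,0),ring(58,112)),F(ring(58,112),ring(28,132)),F(ring(28,125),ring(28,140)),F(ring(36,139),ring(36,165))],
"square_bottle":[F(box(60,60,0),box(60,60,95)),F(box(60,60,95),ring(40,108)),F(ring(40,105),ring(40,120)),F(ring(44,118),ring(44,145))],
"squat_bottle":[F(ring(70,0),ring(70,80)),F(ring(70,80),ring(48,98)),F(ring(48,95),ring(48,105)),F(ring(54,103),ring(54,130))],
"rack":[F(box(56,156,0),box(56,156,40)),F(box(47,136,40),box(47,136,55))],
"jar":[F(ring(38,0),ring(38,59))],"dropper":[F(ring(32,0),ring(32,50)),F(ring(14,50),ring(12,90))],
"steel_tray":[F(box(280,170,0),box(280,170,18))],"solvent_tray":[F(box(220,300,0),box(220,300,25))]}
S=8
def sil(name,p,n,z0):
    m=np.zeros((400,640),np.uint8);out=np.zeros((400,640),bool)
    r=np.array([[np.cos(p[2]),-np.sin(p[2])],[np.sin(p[2]),np.cos(p[2])]])
    m=np.zeros((1200,1920),np.uint8)
    for q in M[name]:
        w=np.c_[q[:,:2]@r.T+p[:2],q[:,2]+z0]
        h=cv2.convexHull(np.float32((proj(w,n)+.5)*3-.5))
        cv2.fillConvexPoly(m,np.int32(np.round(h*8)),1,shift=3)
    return cv2.resize(m.astype(np.float32),(640,400),interpolation=cv2.INTER_AREA)
def fit(name,masks,p0,z0,ignore=None):
    def cost(p):
        q=[p[0],p[1],p[2]/100]
        return sum((np.abs(sil(name,q,n,z0)-k)*(1 if ignore is None else ~ignore[n])).sum()/k.sum() for n,k in masks.items())
    x0=np.array([p0[0],p0[1],p0[2]*100])
    r=minimize(cost,x0,method="Nelder-Mead",options=dict(initial_simplex=x0+np.array([[0,0,0],[8,0,0],[0,8,0],[0,0,8]]),xatol=.1,fatol=1e-4,maxiter=120))
    return r.x/[1,1,100],r.fun
def best(name,n,k=0):
    r=regions_of(name,n); return (r[k]["region"].astype(np.float32),r[k]["score"]) if r else (None,0)
E
python3 - <<'E'
from vis import *
for n in CAL:get_image(n)
C=lambda L:np.array(L)*.575+[90,100]
pan=back(C([(67,163),(200,158),(197,297),(67,298)]),"top",78);print("pan",pan.round(0)[:,:2].tolist(),pan.mean(0))
mk={}
for k in M:
  for n in CAL:
    mk[k,n]=best(k,n)
z=lambda k:0 if "tray" in k else 5
yaw0=-.06
for k,p0 in {"steel_tray":(back([(466,215)],"top",9)[0]),"solvent_tray":back([(321,193)],"top",12)[0],"slim_bottle":back([(358,213)],"top",80)[0],"square_bottle":back([(281,209)],"top",80)[0],"squat_bottle":back([(321,208)],"top",80)[0],"rack":back([(321.7,176)],"top",40)[0],"jar":back([(374,164)],"top",50)[0],"dropper":back([(275,166)],"top",50)[0]}.items():
  p0=[p0[0],p0[1],yaw0]
  for cams in (["top"],["side"],["top","side"]):
    ms={}
    for n in cams:
        m=mk[k,n][0]
        if m is None: continue
        if "tray" in k:
            c=cv2.convexHull(cv2.findNonZero(m.astype(np.uint8)));mm=np.zeros((400,640),np.uint8);cv2.fillConvexPoly(mm,c,1);m=mm.astype(np.float32)
        ms[n]=m
    if not ms or (k=="rack" and "side" in cams): continue
    p,f=fit(k,ms,p0,z(k));print(k,cams,p.round(3),round(f,3),[round(mk[k,n][1],2) for n in cams])
E
```

```text
pan [[576.0, 441.0], [579.0, 258.0], [394.0, 261.0], [394.0, 437.0]] [485.563931   349.34016388  78.        ]
steel_tray ['top'] [ 5.17047e+02 -3.66805e+02 -1.93000e-01] 0.025 [0.57]
steel_tray ['side'] [ 5.13357e+02 -3.63844e+02 -1.86000e-01] 0.029 [0.88]
steel_tray ['top', 'side'] [ 5.15180e+02 -3.65309e+02 -1.92000e-01] 0.064 [0.57, 0.88]
solvent_tray ['top'] [ 5.77918e+02 -1.14610e+01 -8.60000e-02] 0.027 [0.86]
solvent_tray ['side'] [ 5.7262e+02 -9.5670e+00 -8.4000e-02] 0.015 [0.95]
solvent_tray ['top', 'side'] [ 5.75141e+02 -1.02750e+01 -8.60000e-02] 0.062 [0.86, 0.95]
slim_bottle ['top'] [ 5.24682e+02 -9.35410e+01 -8.90000e-02] 0.052 [0.58]
slim_bottle ['side'] [ 5.20985e+02 -9.05780e+01 -6.00000e-02] 0.041 [0.83]
slim_bottle ['top', 'side'] [ 5.22912e+02 -9.13800e+01 -9.80000e-02] 0.18 [0.58, 0.83]
square_bottle ['top'] [ 5.39896e+02  8.09830e+01 -2.22000e-01] 0.086 [0.86]
square_bottle ['side'] [5.35098e+02 8.24910e+01 1.30000e-02] 0.099 [0.95]
square_bottle ['top', 'side'] [ 5.38933e+02  8.18460e+01 -2.37000e-01] 0.232 [0.86, 0.95]
squat_bottle ['top'] [ 5.35094e+02 -1.01120e+01 -2.20000e-02] 0.048 [0.83]
squat_bottle ['side'] [ 5.3043e+02 -7.4050e+00 -2.0000e-02] 0.033 [0.69]
squat_bottle ['top', 'side'] [ 5.3373e+02 -8.8260e+00 -6.0000e-03] 0.171 [0.83, 0.69]
rack ['top'] [ 6.17884e+02 -1.31420e+01 -6.70000e-02] 0.041 [0.88]
jar ['top'] [ 6.39728e+02 -1.36774e+02 -2.20000e-02] 0.1 [0.52]
jar ['side'] [ 6.36023e+02 -1.34151e+02 -6.30000e-02] 0.202 [0.95]
jar ['top', 'side'] [ 6.38853e+02 -1.36173e+02 -2.10000e-02] 0.365 [0.52, 0.95]
dropper ['top'] [ 6.39543e+02  1.03853e+02 -7.50000e-02] 0.227 [0.74]
dropper ['side'] [ 6.54645e+02  1.17429e+02 -5.60000e-02] 0.687 [0.48]
dropper ['top', 'side'] [ 6.40039e+02  1.06933e+02 -5.50000e-02] 1.086 [0.74, 0.48]
```

The two cameras agree to about 4 mm (calibration error), so I'll take the mean. I'll grip the caps with the fingers closing along x, starting with the slim bottle.

```bash
cat > act.py <<'E'
from station import *
import numpy as np
try: G=grasp_offset
except NameError: G=None
YAW=86
HOME={"slim_bottle":(522.9,-92.0),"square_bottle":(537.5,81.7),"squat_bottle":(532.8,-8.8)}
c,s=np.cos(-.19),np.sin(-.19); ST=np.array([515.2,-365.3])
slot=lambda u:tuple(ST+u*np.array([c,s]))
SLOT={"slim_bottle":slot(85),"squat_bottle":slot(0),"square_bottle":slot(-85)}
CAP={"slim_bottle":152,"square_bottle":131.5,"squat_bottle":116.5}
A=[180,0,YAW]
def st(tag):
    o=get_obs();print(tag,"t%.1f w%.1f gf%.1f"%(o["t"],o["grip_width"],o["grip_force"]),o["tcp_pos"].round(1),o["wrist_force"].round(1),o["joint_pos"][[0,5]].round(0))
def carry(k,src,dst,f0,f1,LIFT=50,op=80):
    zg=CAP[k]-G
    grip(op)
    goto([*src,f0+zg+LIFT],A)
    move_l([*src,f0+zg],speed=120); st("at")
    grip(0,60); st("gripped")
    move_l([*src,f0+zg+LIFT],speed=110); st("lifted")
    move_l([*dst,f1+zg+LIFT],speed=220)
    move_l([*dst,f1+zg+8],speed=110); move_l([*dst,f1+zg+.5],speed=30); st("down")
    grip(op); st("open")
    move_l([*dst,f1+zg+LIFT],speed=200); st("done "+k)
E
python3 - <<'E'
from act import *
print(G,[x for x in dir() if 'off' in x])
if G is not None:
    for k in HOME:
        for p in(HOME[k],SLOT[k]):
            print(k,np.round(p),np.round(solve_ik([*p,CAP[k]-G+5],A)))
    st("s")
E
```

```text
18.700000000000003 ['grasp_offset', 'sign_off']
slim_bottle [523. -92.] [-18.   7. 110.   0.  64. -14.]
slim_bottle [ 599. -381.] [-38.  27.  84.   0.  69. -34.]
square_bottle [538.  82.] [  1.  10. 109.  -0.  62.   5.]
square_bottle [ 432. -349.] [-46.  11. 107.   0.  62. -42.]
squat_bottle [533.  -9.] [ -8.  10. 110.  -0.  60.  -4.]
squat_bottle [ 515. -365.] [-42.  21.  97.   0.  62. -38.]
s t1.9 w85.5 gf0.0 [173.2 600.5 231.3] [-0.4  0.2 -0.5] [67. -6.]
```

```bash
sed -i 's/slot(85)/slot(95)/; s/slot(-85)/slot(-92)/' act.py
python3 - <<'E'
from act import *
carry("slim_bottle",HOME["slim_bottle"],SLOT["slim_bottle"],5,4,op=70)
import cv2
cv2.imwrite("pics/s1.png",get_image("side")[60:400,150:640,::-1])
E
```

```text
at t5.5 w69.9 gf0.0 [523.  -91.8 138.2] [0.  1.1 0.8] [-18. -14.]
gripped t5.9 w34.7 gf59.7 [523.6 -92.3 139.7] [-2.2  1.2  5.9] [-18. -14.]
lifted t6.5 w34.2 gf60.0 [522.2 -91.8 187.4] [-0.6  0.3 -3.9] [-18. -14.]
down t9.0 w34.3 gf60.1 [ 609.1 -383.8  138.8] [ 0.2  0.1 -0.9] [-38. -34.]
open t9.4 w70.0 gf0.0 [ 608.6 -383.3  138.1] [-0.5  0.7 -0.1] [-38. -34.]
done slim_bottle t9.8 w69.6 gf0.0 [ 609.4 -384.   189.4] [-0.2 -0.4 -0.2] [-38. -34.]
```

View pics/s1.png

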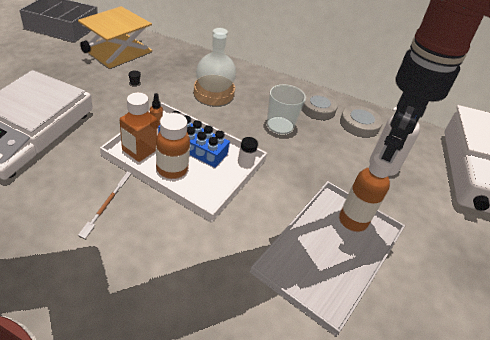

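The slim bottle stands upright on the far end of the steel tray, around (360,205) in the picture. Next, the other two bottles, a bit slower since there is plenty of time.

```bash
sed -i 's/speed=220/speed=160/; s/speed=110); st("lifted")/speed=70); st("lifted")/' act.py
python3 - <<'E'
from act import *
carry("squat_bottle",HOME["squat_bottle"],SLOT["squat_bottle"],5,4,op=80)
carry("square_bottle",HOME["square_bottle"],SLOT["square_bottle"],5,4,op=74)
goto([480,0,260],A)
from vis import *
st("clear")
for n in CAL: cv2.imwrite(f"pics/{n}2.png",get_image(n)[60:400,150:640,::-1])
E
```

```text
at t12.1 w79.8 gf0.0 [533.1  -9.3 102.7] [-0.5  0.1  0.1] [-9. -4.]
gripped t12.5 w52.5 gf63.3 [533.8  -9.  104.4] [-0.9  0.9  5. ] [-8. -4.]
lifted t13.4 w52.6 gf63.4 [532.4  -8.7 152.5] [ 0.1  0.  -4.4] [-8. -4.]
down t16.7 w52.4 gf63.4 [ 516.1 -366.1  103.5] [-0.1 -1.1 -0.7] [-42. -38.]
open t17.1 w80.1 gf0.0 [ 515.3 -365.4  102.6] [ 0.2  0.1 -0.2] [-42. -38.]
done squat_bottle t17.5 w80.1 gf0.0 [ 516.  -366.   153.4] [-0.2  0.3  0. ] [-42. -38.]
at t19.9 w74.0 gf0.0 [537.7  81.3 117.7] [-0.3  0.2  0.5] [1. 5.]
gripped t20.3 w42.1 gf61.6 [538.6  81.8 119.3] [-1.3 -0.2  4.5] [1. 5.]
lifted t21.2 w42.6 gf61.1 [537.1  81.7 167.5] [ 0.4 -0.2 -4. ] [1. 5.]
down t25.0 w42.8 gf61.4 [ 425.6 -348.8  118.4] [-0.  -1.2  0.8] [-47. -43.]
open t25.4 w74.0 gf0.0 [ 424.8 -347.9  117.3] [-1.4  0.   0.6] [-47. -43.]
done square_bottle t25.8 w74.3 gf0.0 [ 425.5 -348.6  168. ] [-0.4  0.7 -0.3] [-47. -43.]
clear t27.2 w73.9 gf0.0 [479.8  -0.7 259.3] [ 0.5  0.2 -0.3] [-8. -4.]
```

View pics/side2.png

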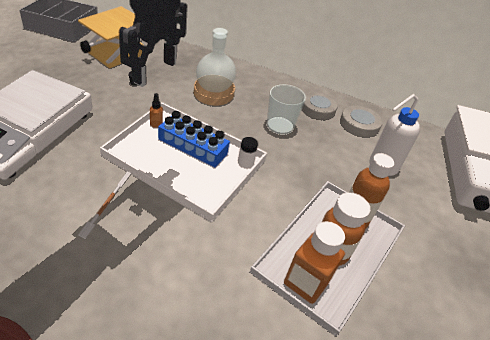

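View pics/top2.png

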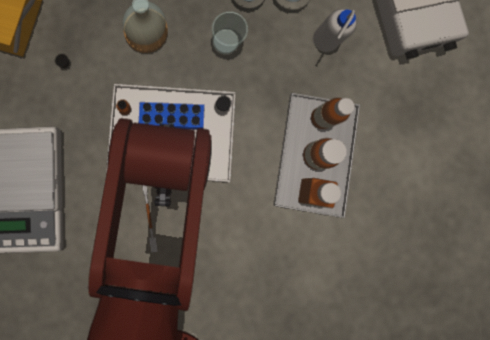

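All three bottles stand upright on the steel tray, and the rack is free, at about (193,138) in the side crop. Next I'll refine the rack and pan positions from the side view.

Run:
```python
from vis import *
get_image("side")
m,s=best("rack","side");print("rack side",s,fit("rack",{"side":m},[616,-12,-.07],5))
im=cv2.imread("pics/side0.png")[115:260,90:260]; cv2.imwrite("pics/pan_side.png",cv2.resize(im,None,fx=4,fy=4,interpolation=cv2.INTER_CUBIC))
im=cv2.imread("pics/top0.png")[180:320,115:230]; cv2.imwrite("pics/pan_top.png",cv2.resize(im,None,fx=4,fy=4,interpolation=cv2.INTER_CUBIC))
```

```text
rack side 0.89 (array([ 6.14831849e+02, -8.25871885e+00, -6.05429538e-02]), np.float64(0.061000239104032516))
```

View pics/pan_side.png

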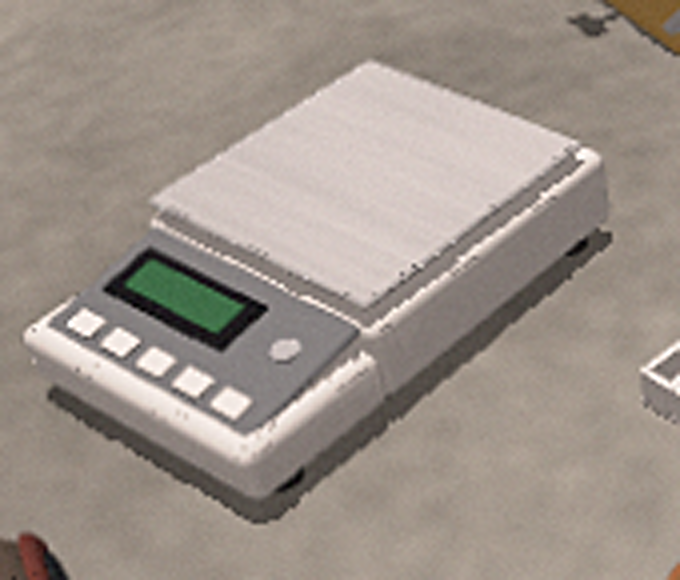

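View pics/pan_top.png

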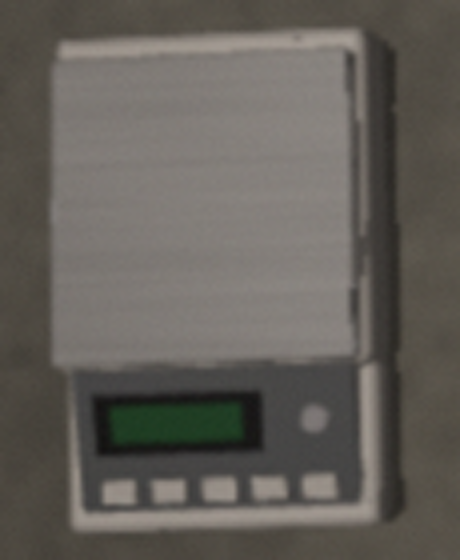

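Pan corners in the crops: side (370,62), (580,150), (370,305), (152,205); top (52,58), (350,48), (355,360), (55,365). Now the rack move.

Run:
```python
from vis import *
from act import *
a=back(np.array([(370,62),(580,150),(370,305),(152,205)])/4+[90,115]-.4,"side",78)
b=back(np.array([(52,58),(350,48),(355,360),(55,365)])/4+[115,180]-.4,"top",78)
print(a.round(0)[:,:2].tolist(),a.mean(0),b.mean(0))
pc=(a.mean(0)+b.mean(0))[:2]/2
x,y=616.3,-10.7; B=[180,0,86.3]; h=26-G
if np.hypot(*(pc-[484,350]))<15:
    grip(75); goto([x,y,90],B); move_l([x,y,5+h],speed=70); st("at")
    grip(0,60); st("grip")
    move_l([x,y,5+h+25],speed=40); st("lift25"); cv2.imwrite("pics/rl.png",get_image("side")[100:300,250:500,::-1])
    move_l([x,y,140+h],speed=100)
    move_l([*pc,140+h],speed=130); move_l([*pc,88+h],speed=60); move_l([*pc,78.5+h],speed=20); wait(.3); st("on pan")
    cv2.imwrite("pics/rp.png",get_image("side")[80:300,60:360,::-1])
```

```text
[[564.0, 442.0], [565.0, 262.0], [395.0, 260.0], [387.0, 433.0]] [477.93578075 349.084202    78.        ] [485.90236795 351.675846    78.        ]
at t29.8 w75.0 gf0.0 [617.  -10.8  13. ] [0.1 0.3 0.5] [-8. -4.]
grip t30.1 w55.3 gf67.0 [617.2 -10.8  13.3] [0.2 0.2 3.8] [-8. -4.]
lift25 t30.8 w55.2 gf66.5 [616.2 -10.7  37.2] [ 0.5 -0.4 -3.4] [-8. -4.]
on pan t37.2 w54.9 gf67.2 [482.1 350.4  86.3] [-2.2 -2.   4. ] [29. 33.]
```

View pics/rp.png

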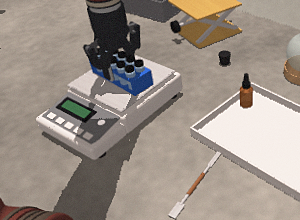

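The rack is level on the pan with contact felt (+4 N). I'll release, retreat and check how well it is centred.

Run:
```python
from vis import *
from act import *
grip(75); st("open"); o=get_obs()["tcp_pos"]
move_l([o[0],o[1],200],speed=100); goto([500,0,260],A); st("clear")
for n in CAL:
    im=get_image(n); m,s=best("rack",n); print(n,s,fit("rack",{n:m},[482,350,-.07],78))
    cv2.imwrite(f"pics/{n}3.png",cv2.resize(im[100:300,90:330,::-1],None,fx=3,fy=2.9))
```

```text
open t37.6 w74.8 gf0.0 [482.1 350.5  85.6] [0.3 0.2 0.2] [29. 33.]
clear t40.2 w74.5 gf0.0 [500.    0.8 259.7] [0.5 0.1 0.3] [-8. -4.]
top 0.88 (array([ 4.84860650e+02,  3.49857477e+02, -5.53026426e-02]), np.float64(0.06442417204380035))
side 0.96 (array([ 4.81783796e+02,  3.52939774e+02, -7.66899471e-02]), np.float64(0.0534122996032238))
```

View pics/top3.png

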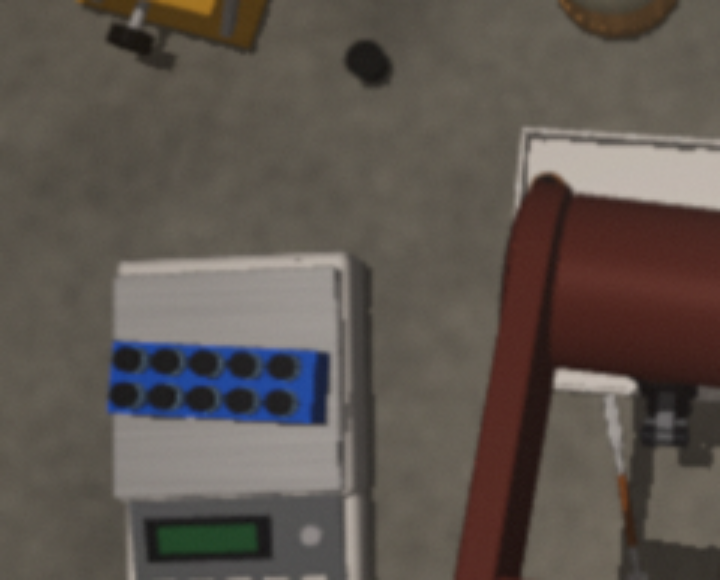

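The rack is centred within about 5 mm of the pan's middle, with both cameras agreeing. Now I'll return the bottles: square, squat, then slim.

Run:
```python
from act import *
for k,op in (("square_bottle",74),("squat_bottle",80),("slim_bottle",70)):
    carry(k,SLOT[k],HOME[k],4,5,op=op)
    if k!="slim_bottle": o=get_obs()["tcp_pos"]; move_l([o[0],o[1],215],speed=200)
from vis import *
move_l([*HOME["slim_bottle"],240],speed=200); goto([350,-330,300],A); st("clear")
for n in CAL:
    im=get_image(n); cv2.imwrite(f"pics/{n}4.png",im[60:400,100:590,::-1])
    for k in HOME:
        m,s=best(k,n); print(n,k,round(s,2),fit(k,{n:m},[*HOME[k],-.1],5)[0].round(2)) if m is not None else print(n,k,None)
```

```text
at t42.6 w73.9 gf0.0 [ 425.3 -347.6  116.9] [ 0.6  0.6 -0.2] [-47. -43.]
gripped t43.0 w42.8 gf61.3 [ 425.5 -348.9  118.3] [-0.5 -0.5  4. ] [-47. -43.]
lifted t43.8 w42.8 gf61.1 [ 424.6 -347.7  166.5] [-0.  0. -3.] [-47. -43.]
down t47.7 w42.5 gf61.5 [538.7  81.8 119.4] [ 1.4 -0.5 -0.1] [1. 5.]
open t48.1 w73.8 gf0.0 [537.5  81.7 118.3] [ 0.2 -0.7  0.1] [1. 5.]
done square_bottle t48.5 w74.1 gf0.0 [538.4  81.7 169. ] [-0.5  0.8 -0.6] [1. 5.]
at t51.3 w80.1 gf0.0 [ 515.5 -364.9  101.7] [0.3 0.4 0.1] [-42. -38.]
gripped t51.7 w52.4 gf63.7 [ 515.9 -366.3  103.6] [-1.8 -0.3  4.2] [-42. -38.]
lifted t52.6 w52.4 gf63.4 [ 514.9 -365.   151.4] [ 0.2 -0.  -4.5] [-42. -38.]
down t55.9 w52.5 gf63.5 [534.2  -9.  104.6] [ 0.7 -0.6  0.7] [-8. -4.]
open t56.3 w80.0 gf0.0 [532.9  -8.8 103.4] [ 0.5  0.3 -0.2] [-8. -4.]
done squat_bottle t56.7 w79.9 gf0.0 [533.7  -9.  153.9] [ 0.2  0.3 -0.9] [-8. -4.]
at t59.4 w69.9 gf0.0 [ 608.6 -382.7  137. ] [ 0.8 -0.2  0.5] [-38. -34.]
gripped t59.8 w34.4 gf60.4 [ 609.  -384.   139.1] [-1.5  0.5  3.5] [-38. -34.]
lifted t60.7 w34.7 gf60.0 [ 608.2 -383.   186.8] [-0.  -0.2 -4. ] [-38. -34.]
down t63.6 w34.7 gf60.1 [524.  -92.3 140. ] [0.4 0.1 1. ] [-18. -14.]
open t64.1 w69.9 gf0.0 [522.9 -92.  138.8] [-0.6 -0.1 -0.3] [-18. -14.]
done slim_bottle t64.5 w70.1 gf0.0 [523.7 -92.3 189.4] [-0.1 -0.5  0.4] [-18. -14.]
clear t66.0 w70.2 gf0.0 [ 350.2 -329.1  299. ] [-0.1  0.4 -0.2] [-52. -48.]
top slim_bottle 0.69 [ 5.2558e+02 -9.3230e+01 -5.0000e-02]
top square_bottle 0.94 [ 5.4115e+02  8.0310e+01 -2.0000e-01]
top squat_bottle 0.66 [ 5.3576e+02 -1.0330e+01 -7.0000e-02]
side slim_bottle 0.56 [ 5.2204e+02 -9.0660e+01 -6.0000e-02]
side square_bottle 0.84 [ 5.3652e+02  8.3100e+01 -5.0000e-02]
side squat_bottle 0.78 [ 5.3208e+02 -6.0500e+00 -7.0000e-02]
```

View pics/side4.png

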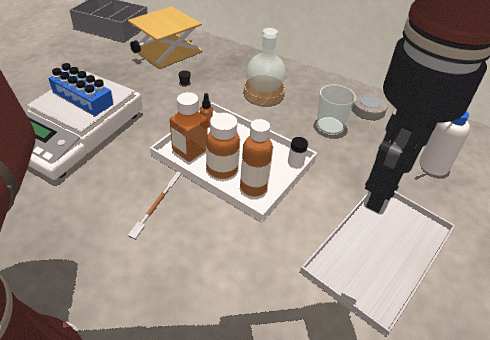

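View pics/top4.png

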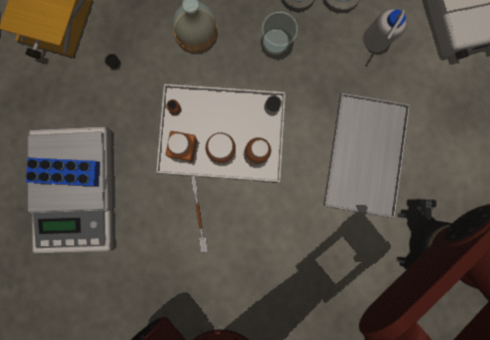

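All three bottles are within about 2 mm of where the same camera first saw them and upright. The rack is on the pan, the bystanders are undisturbed and the arm is clear, so I'm handing in.

```bash
python3 -c "
from station import *
print(sign_off())"
```

```text
the job is handed in; nothing more can be done
None
```

The job is handed in (no verdict came back): the rack is level about 5 mm or less from the pan's middle, all three bottles stand upright about 2 mm from where they started, the jar and dropper look undisturbed, and it took about 66 s of the 147 s allowed.

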